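# Fit the new brake pad in the stitching machine's sprung bracket

## Task

Take the new brake pad (thick ochre lining, bright plate) by its tab from the wooden rack and slide its ears down into the two clip-lined slots of the teal bracket, lining facing the brake disc, until it is fully home: bearing flat on the seat, then let go. The clips drag and the bracket gives on its springs, and the seat's height is not known, so press until you feel the pad bottom after the clips (some 20 N), but never with more than about 25 N. Leave the worn pad in the rack and the other things on the bench where they are.

Things in the scene. Friction and masses are not known exactly. Their poses are not given: they have to be found in the camera images.
- pad: NEW brake pad, to be fitted: bright plate, thick ochre lining; about 0.2 kg; stands upright in a rack well. Origin: centre of the plate's lower edge; x = plate normal (lining on the -x side), y along its width, z up. Plate 5 thick (x +-2.5), 50 wide, 46 high. Lining 44 wide, z 0 to 40, x -2.5 to -10.5: the whole underside is flat at z 0
- pad_tab (a point): grip point on the new pad's tab, 73 above its underside. Tab: 8 thick (x +-4), 24 wide (y), z 46 to 82. Grip it across its thickness, fingertips above z 50 to stay clear of the bracket's posts
- pad_ear (a point): lower outer corner of the new pad's +y ear: y 35, z 10 from the pad's origin. Two ears, at y +-35, 5 thick (x), 20 high (z 10 to 30)
- pad_lining (a point): centre of the new pad's lining face, 10.5 on the -x side of the pad's origin and 20 above it
- worn_pad: WORN brake pad: same shape and frame, dark steel, only 3 mm of black lining; stands in the other well and stays there
- rack: pale wooden rack, fixed, 40 x 190 x 38 high, length along y; origin at the centre of its underside. Two wells open above, 16 x 73 x 30 deep (floor 8 above the bench), centred at x -4, y +-45; each holds one pad upright with about 1.5 play, linings to the rack's -x side. Which pad is in which well varies
- seat_frame: cushioned seat between the teal bracket's slotted posts. Origin: centre of the seat block's top at its LOWEST setting, about 55 above the bench; the dark block is set 0 to 11 higher, unknown, so home must be felt (force rising again after the clips), and gives 1.5. x = normal of the fitted pad (disc at -x), y post to post, z up. Home: pad axes parallel, centred, lining to -x
- slot_mouth (a point): middle of the back edge of the +y post's slot at its mouth: y 36.5, z 44 from seat_frame. Posts 44 high at both ends of the seat, each with an upright slot open above and inwards: backs at y +-36.5 (1.5 play for the ears, flared mouth up to z 52), cheeks at x +-5.5
- clip_face (a point): middle of the +y slot at z 28 from seat_frame, between its two brass spring clips (one on each cheek of both slots). Faces lean inwards from x +-5.6 at z 44 to +-1 at z 28, then straight to z 8. Pad 23 to 15 above seat_frame: ears spread the clips by 1.5 each, push rising to 8 to 15 N; then a snap, and 5 to 11 N of drag; at the seat it rises again
- disc (a point): centre of the face of the steel brake disc next to the pad: disc 72 dia., 8 thick, at x -16 to -24 from seat_frame, its top 29 above it; its bearing block reaches x -55 and is lower than the disc
- bracket (a joint): how far the bracket has sunk on its two springs, m: 0 at rest, stop at 0.006. It sinks up to 0.0012 under the clips' drag, further when the pad bottoms, and comes back up when let go. 25 N sinks it about 0.002; 0.0023 is too hard
- spool: white thread spool, 52 dia. x 90 high, standing; bystander; origin at the centre of its underside
- tin: green tin, 66 dia. x 100 high, standing; bystander; origin at the centre of its underside
- hammer: hammer lying on the bench; bystander; origin under its middle
Mind the look-alikes: they are no part of the job. What is shaped like the part that bears seat_frame but red is not meant.

How it is judged:
On the way, in this order (a step that is already met when the one before it is completed fails the run):
1. the new pad is lifted clear of the rack (height (world z) of pad above 0.045 m), for 0.1 s.
2. its ears are in the slots of the bracket, between the clips, lining towards the disc (x of pad in the frame of seat_frame between -0.004 and 0.004 m and y of pad in the frame of seat_frame between -0.004 and 0.004 m and x of pad_lining in the frame of seat_frame below -0.005 m and z of pad in the frame of seat_frame below 0.0155 m and angle between the y axis of pad and the y axis of seat_frame, either way round below 0.12 rad), for 0.05 s.
At the end, for the whole second after the job is handed in: The new pad is let go and at rest in the bracket, bearing on the seat block (over 2 N; at most 12.5 mm above the lowest setting), centred within 2.5 mm across and 3 mm along, upright and parallel within 3 degrees, lining towards the disc, bracket back up within 1 mm (x of pad in the frame of seat_frame between -0.0025 and 0.0025 m and y of pad in the frame of seat_frame between -0.003 and 0.003 m and x of pad_lining in the frame of seat_frame below -0.005 m and z of pad in the frame of seat_frame below 0.0125 m and contact force between pad and seat_frame above 2 N and angle between pad's own z axis and vertical below 0.05 rad and angle between the y axis of pad and the y axis of seat_frame, either way round below 0.06 rad and linear speed of pad below 0.01 m/s and value of joint bracket below 0.001 m); the robot touches nothing.
It fails at once if the bracket is pressed too hard (sunk 2.3 mm, about 28 N) (value of joint bracket above 0.0023 m).
It fails at once if the worn pad is taken or tipped (distance of worn_pad from where it was at the start of the episode above 0.015 m or angle between worn_pad's own z axis and vertical above 0.3 rad).
It fails at once if the spool, the tin or the hammer is moved (distance of any of spool, tin, hammer from where it was at the start of the episode above 0.02 m).
It also fails if it takes over 40 s, if anything falls off the work surface, if the arm or the gripper's body presses on something with over 40 N, if the wrist force passes 120 N, or if a joint passes its speed limit or range.

## Robot

A 7-joint arm with a two-finger parallel gripper is mounted at the origin on the work surface. World frame = base frame: x ahead of the robot, y to its left, z up, the work surface at z = 0. Lengths are in m, angles in rad, forces in N, time in s.
With the tool pointing down it reaches from about 0.4 to 0.875 m from the base axis. Payload 19.3 kg.
Tool frame: the origin (TCP) lies at the very end of the fingers, on their centre line; the grasp point (between the pads) lies 19 mm behind it; z points along the fingers, y is the line along which they close (so a half turn about z gives the same grasp; the last joint's range is limited). The gripper opens to 85 mm and grips with 20 to 120 N. Pads are 22 mm wide; open, the fingers measure 114 mm over their backs; the gripper's body (76 mm by 85 mm) begins 54 mm behind the grasp point. The pads swing forward as they close: fully open they stand 13 mm farther back than shut.
Start: joints at [-1.314, 0.521, -0.036, 1.599, 0.021, 1.021, -0.113], TCP at [0.201, 0.592, 0.231] pointing down, gripper open.
Joint ranges: [-2.91, 2.91], [-0.3, 2.13], [-1.5, 1.42], [0.17, 2.43], [-1.26, 4.41], [0.16, 1.93], [-2.52, 2.52]. Speed limits (rad/s): [1.89, 1.89, 2.39, 2.39, 3.01, 3.01, 3.01].

## Interface

Orientations are given as [roll, pitch, yaw] about the fixed x, y, z axes, in that order (R = Rz(yaw) Ry(pitch) Rx(roll)).
In Python, from workcell import bot gives the robot as it stands.
- The arm moves only by the tool carry_out, never from a script. Its argument "rows" is a list that holds one entry, the list of rows, each a list of 4 numbers: the shift along the tool's x, y, z in m, then the turn about the tool's z in degrees. In form: [[[x, y, z, twist], ...]]. A call has 1 to 12 rows; each row is the pose to reach, as a shift and turn from the pose commanded when the call began, along the tool's axes at that moment; what a row does not reach only later rows make up. A row lasts 1/12 s, in which the tool goes at most 41.7 mm and 7.16 degrees, less where a joint would pass 70% of its speed; a pose out of reach is approached as far as the arm can. A call with a gripper value outside its range is refused whole. "grip" is the finger opening in m, from 0 to 0.0854, set as the call begins (left out, the last holds). The fingers move at their own pace and stop on an object; "grip_force" is the grip in N (left out, the last holds). Time passes only in rows, so rows that repeat a pose let the fingers close. It gives the time, the measured TCP pose, the force, the opening and the grip force at its end, in the units of the state.
- bot.observe(): the state, without advancing time (a new reading comes with each control period).
- bot.grab_frame(name): name is "scene" or "top"; returns a dict with "pixels" (384x512x3 uint8, red, green, blue), "K" (3x3 intrinsics, pixels), "k1" (the pictures are not rectified: a ray, as slopes to the right and down, at radius r is drawn at 1 + k1 r^2 times it, then the intrinsics apply), "pose" (4x4, takes a point from camera to world coordinates). Camera axes: x right, y down, z forward; pixel columns grow to the right and rows downward; lengths in m; the calibration is good to about 2 mm. A picture is of the moment at which its call begins. There is no depth.
- bot.job_done(): hands the job in; it is judged then, once.
Trained networks look in a picture, given as the dict that the camera call returned (one of the last four; its "shot" number tells which), for a name from the list of things; names that differ only in an ending like _2 or _b are one class to them, and where a whole thing is asked for, a point or a joint stands for the part that bears it (a point fixed in the world has none). Each returns a list of dicts, best first, with "conf" (0 to 1); they miss things now and then, are a little off and sometimes report something else, mostly with a low value. They report only what shows in the picture. A call takes as long as a camera call. They do not tell look-alikes from the thing itself.
- bot.look_for(picture, label): "position" ([column, row] in pixels, amid what is visible of it).
- bot.regions_of(picture, label): "region" (384x512 bool, what is visible of it) and "position" ([column, row] in pixels, amid what is visible of it).
- bot.spot_point(picture, label): "position" ([column, row] in pixels: a listed point, or the origin of a listed thing).
The state is a dict: "clock": time; "qpos": joint angles; "qd": joint speeds; "joint_efforts": joint torques, N m; "position": TCP position; "tool_rot": TCP orientation; "force": force on the tool from outside, world axes, zero at the start; "moment": the same for the moment, N m; "grip_width": finger opening in m; "finger_force": force on a finger pad.
Only numpy, scipy, OpenCV 4.12 (cv2) and the standard library are available. Lean on these libraries where they do the work, as an engineer would, in place of code of your own. Each camera call takes 0.05 s, during which the arm holds its last target. There are 200 camera calls.

## Working session

There is one attempt and no reset: what is moved stays moved. The work goes in short steps, Python scripts to look and compute and a tool call to move; the robot and the scene stay as the last step left them, time stands still between calls to the robot, and variables do not carry over. Pictures are saved under pics/ and viewed, at most 10 in all, crops included, and the job is handed in when it is done.

Besides the shell and the picture viewer there is one more tool, called as a command line: name --argument value ..., lists and objects as JSON in quotes. carry_out: Moves the arm, as the interface text tells. Its arguments: {"type":"object","properties":{"rows":{"type":"array","items":{"type":"array","items":{"type":"array","items":{"type":"number"}}}},"grip":{"type":"number"},"grip_force":{"type":"number"}},"required":["rows"]}

```bash
mkdir -p pics; cat > h.py <<'E'
import numpy as np, cv2
from workcell import bot
from scipy.optimize import least_squares
def proj(f,P):
    P=np.atleast_2d(P);T=np.linalg.inv(f["pose"]);c=P@T[:3,:3].T+T[:3,3]
    s=c[:,:2]/c[:,2:];s=s*(1+f["k1"]*(s**2).sum(1,keepdims=True));K=np.array(f["K"])
    return s@K[:2,:2].T+K[:2,2]
def atz(f,uv,z):
    K=np.array(f["K"]);d=(np.array(uv)-K[:2,2])/[K[0,0],K[1,1]];s=d.copy()
    for _ in range(20): s=d/(1+f["k1"]*(s@s))
    T=np.array(f["pose"]);r=T[:3,:3]@np.array([*s,1]);o=T[:3,3];return o+r*(z-o[2])/r[2]
def save(f,n,crop=None,sc=1):
    im=f["pixels"][:,:,::-1]
    if crop: im=im[crop[1]:crop[3],crop[0]:crop[2]]
    cv2.imwrite("pics/"+n,cv2.resize(im,None,fx=sc,fy=sc,interpolation=cv2.INTER_CUBIC))
E
python3 - <<'E'
from h import *
a=bot.grab_frame("scene");b=bot.grab_frame("top")
im=np.hstack([a["pixels"],b["pixels"]])[:,:,::-1]
cv2.imwrite("pics/a.png",cv2.resize(a["pixels"][:,:,::-1],(800,600)));cv2.imwrite("pics/b.png",cv2.resize(b["pixels"][:,:,::-1],(800,600)))
for n,f in(("S",a),("T",b)):
  print(n,f["pose"][:3,3])
  for l in "pad pad_tab pad_ear pad_lining worn_pad rack seat_frame slot_mouth clip_face disc spool tin hammer".split():
    print(l,[(np.round(d["position"],1).tolist(),round(d["conf"],2)) for d in bot.spot_point(f,l)])
print({k:np.round(v,4).tolist() for k,v in bot.observe().items()})
E
```

```text
S [1.0382127  0.72344225 0.8808065 ]
pad [([308.4, 247.0], 0.54)]
pad_tab [([310.2, 229.8], 0.59)]
pad_ear [([314.8, 248.4], 0.66)]
pad_lining [([312.1, 242.1], 0.68)]
worn_pad [([320.7, 266.9], 0.63)]
rack [([313.4, 260.7], 0.6)]
seat_frame []
slot_mouth [([244.6, 181.5], 0.86), ([206.0, 126.3], 0.63)]
clip_face [([201.3, 133.6], 0.65), ([246.3, 184.3], 0.57), ([247.3, 183.6], 0.55)]
disc [([203.9, 132.3], 0.76), ([250.7, 184.9], 0.67), ([314.3, 251.7], 0.48)]
spool [([238.4, 234.9], 0.97)]
tin [([239.3, 153.0], 0.91)]
hammer [([394.0, 321.2], 0.83)]
T [ 0.47566992 -0.08787029  1.38754148]
pad [([203.8, 209.1], 0.56)]
pad_tab [([180.4, 204.9], 0.54), ([198.1, 205.7], 0.38)]
pad_ear [([192.7, 208.6], 0.62)]
pad_lining [([200.6, 212.1], 0.38)]
worn_pad [([180.4, 206.1], 0.52)]
rack [([193.3, 207.7], 0.67)]
seat_frame [([387.5, 187.5], 0.64), ([280.9, 192.0], 0.62)]
slot_mouth [([378.7, 186.3], 0.62), ([274.3, 190.7], 0.45)]
clip_face [([272.6, 189.2], 0.73), ([379.6, 185.6], 0.63)]
disc [([281.9, 197.6], 0.83), ([388.5, 194.9], 0.72), ([201.1, 211.7], 0.23)]
spool [([239.9, 167.2], 0.6)]
tin [([342.7, 218.9], 0.77)]
hammer [([125.9, 222.3], 0.69)]
{'clock': 1.4, 'qpos': [-1.3142, 0.5214, -0.0363, 1.5995, 0.0212, 1.0211, -0.1128], 'qd': [0.0003, 0.0009, -0.0004, 0.0007, -0.0007, -0.0006, -0.0004], 'joint_efforts': [0.0019, -92.6857, 1.9796, -37.0219, 0.0183, 0.0021, -0.0], 'position': [0.2006, 0.5919, 0.2313], 'tool_rot': [-3.1415, 0.0, 2.8148], 'force': [-0.44, 0.6005, -0.2016], 'moment': [0.025, -0.0326, 0.0211], 'finger_force': 0.0, 'grip_width': 0.0857}
```

View pics/a.png

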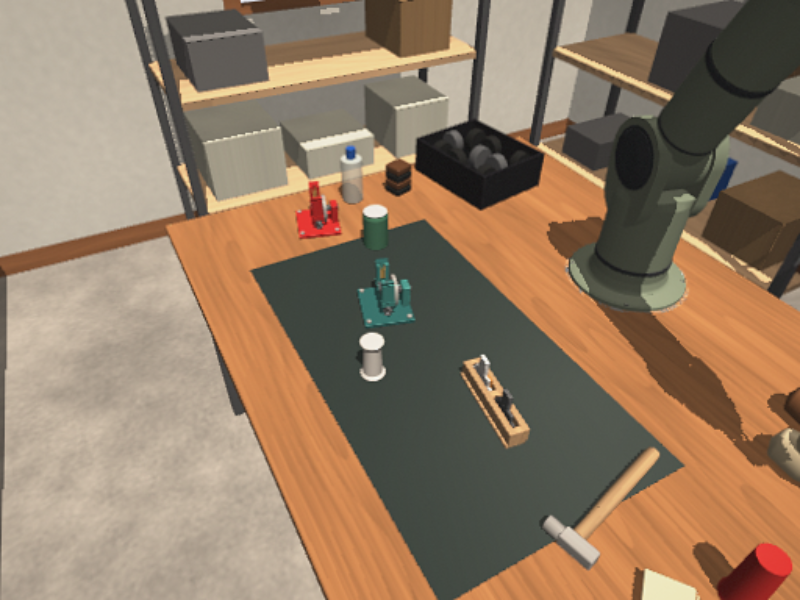

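View pics/b.png

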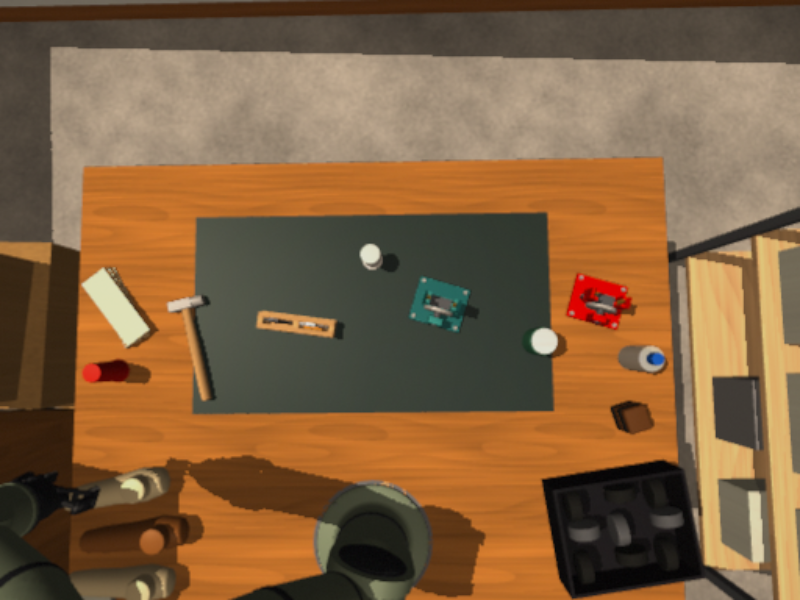

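The top view shows the teal bracket at about (281,192) of 512x384. The rack is at (193,207), with the new pad in the right-hand well at (203,208) and the worn one at (180,206). The red look-alike is at (387,188).

```bash
python3 - <<'E'
from h import *
a=bot.grab_frame("scene");b=bot.grab_frame("top")
print(a["K"],b["K"],a["k1"],b["k1"])
def c(f,x,y,w,h,s): return cv2.resize(f["pixels"][y:y+h,x:x+w,::-1],None,fx=s,fy=s,interpolation=cv2.INTER_CUBIC)
v=np.vstack
cv2.imwrite("pics/c.png",v([np.hstack([c(a,222,160,50,50,8)[:300],c(a,290,222,50,66,8)[:300]]),np.hstack([c(b,257,172,50,40,8)[:300],c(b,160,192,60,40,400/60)[:300] if 0 else cv2.resize(c(b,160,190,60,45,4),(400,300))])]))
g=lambda f,uv,z:np.round(atz(f,uv,z),4)
print("rack",g(a,[313.4,260.7],0),g(b,[193.3,207.7],0))
print("tab",g(a,[310.2,229.8],.081),g(b,[198.1,205.7],.081))
print("seat",g(b,[280.9,192],.055),"mouth",g(a,[244.6,181.5],.099),g(b,[274.3,190.7],.099))
print("clip",g(a,[246.3,184.3],.083),g(b,[272.6,189.2],.083))
print("disc",g(a,[250.7,184.9],.055),g(b,[281.9,197.6],.055))
E
```

```text
[[370.97575199   0.         256.04820555]
 [  0.         370.97575199 196.41149184]
 [  0.           0.           1.        ]] [[353.03304622   0.         253.14060371]
 [  0.         353.03304622 192.82319836]
 [  0.           0.           1.        ]] 0.036537314182007376 0.0012026486781288198
rack [0.5366 0.1846 0.    ] [0.5305 0.1747 0.    ]
tab [0.5236 0.1343 0.081 ] [0.5346 0.1416 0.081 ]
seat [ 0.5844 -0.1679  0.055 ] mouth [ 0.6013 -0.1394  0.099 ] [ 0.5858 -0.1412  0.099 ]
clip [ 0.5942 -0.141   0.083 ] [ 0.5928 -0.1356  0.083 ]
disc [ 0.5665 -0.1612  0.055 ] [ 0.5631 -0.1713  0.055 ]
```

View pics/c.png

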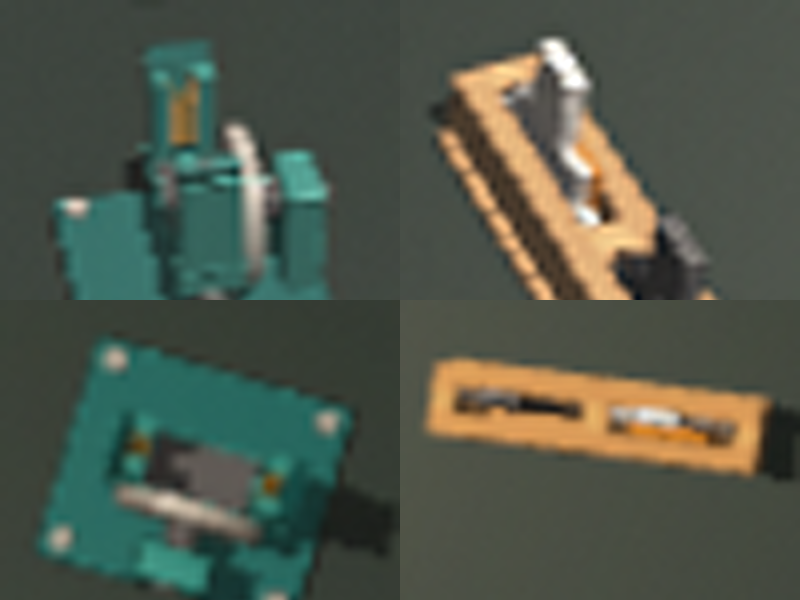

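```bash
cat > m.py <<'E'
from h import *
def box(x,y,th,b):
    (x0,x1,y0,y1,z0,z1)=b;c,s=np.cos(th),np.sin(th)
    P=np.array([[i,j,k] for i in(x0,x1) for j in(y0,y1) for k in(z0,z1)],float)
    return np.c_[x+c*P[:,0]-s*P[:,1],y+s*P[:,0]+c*P[:,1],P[:,2]]
def sil(f,boxes,off,S=8):
    u0,v0,w,h=off;m=np.zeros((h*S,w*S),np.uint8)
    for P in boxes:
        q=(proj(f,P)-[u0,v0]+.5)*S
        cv2.fillConvexPoly(m,cv2.convexHull(np.round(q).astype(np.int32)),255)
    return cv2.resize(m,(w,h),interpolation=cv2.INTER_AREA)/255.
E
python3 - <<'E'
from m import *
from scipy.optimize import minimize
F={"scene":bot.grab_frame("scene"),"top":bot.grab_frame("top")}
for n,f in F.items():
    hsv=cv2.cvtColor(f["pixels"],cv2.COLOR_RGB2HSV).astype(int)
    R={}
    for l in("rack",):
        r=max(bot.regions_of(f,l),key=lambda d:d["conf"]);R[l]=r["region"]
        print(n,l,r["conf"],r["region"].sum())
    H,S,V=hsv[...,0],hsv[...,1],hsv[...,2]
    # rack fit: mask = wood colour or network region, holes filled
    u,v=(290,220) if n=="scene" else (160,190)
    w,h=(55,75) if n=="scene" else (60,40)
    m=((H<25)&(S>70)&(V>70)).astype(np.uint8)[v:v+h,u:u+w]
    cs,_=cv2.findContours(m,cv2.RETR_EXTERNAL,cv2.CHAIN_APPROX_NONE);c=max(cs,key=cv2.contourArea)
    M=np.zeros_like(m);cv2.drawContours(M,[c],-1,1,-1)
    if n=="top":
        print("rect",cv2.minAreaRect(c))
        cost=lambda p:((sil(f,[box(*p,(-.02,.02,-.095,.095,0,.038))],(u,v,w,h))-M)**2).sum()
        o=minimize(cost,[.531,.175,-.115],method="Nelder-Mead",options=dict(initial_simplex=np.array([[.531,.175,-.115],[.536,.175,-.115],[.531,.18,-.115],[.531,.175,-.07]])))
        print("rack top",o.x,o.fun,M.sum())
    # teal bracket: brass blobs and base plate
    if n=="top":
        u,v,w,h=250,165,65,55
        t=((H>75)&(H<100)&(S>110)&(V>50)).astype(np.uint8)[v:v+h,u:u+w]
        cs,_=cv2.findContours(t,cv2.RETR_EXTERNAL,cv2.CHAIN_APPROX_NONE);c=max(cs,key=cv2.contourArea)
        r=cv2.minAreaRect(c);print("base",np.array(r[0])+[u,v],r[1:],np.round(atz(f,np.array(r[0])+[u,v],.0),4))
        d=(((H<28)&(S>110)&(V>50))[v:v+h,u:u+w]*1.).astype(np.uint8)
        N,L,st,ce=cv2.connectedComponentsWithStats(d)
        for i in range(1,N):
            print("brass",st[i,4],ce[i]+[u,v],np.round(atz(f,ce[i]+[u,v],.091),4))
        g=((V>150)&(S<60))[190:225,160:225].astype(np.uint8)
        N,L,st,ce=cv2.connectedComponentsWithStats(g)
        for i in range(1,N): print("bright",st[i,4],ce[i]+[160,190],np.round(atz(f,ce[i]+[160,190],.09),4))
    else:
        d=(((H<28)&(S>110)&(V>50))[160:205,225:270]).astype(np.uint8)
        N,L,st,ce=cv2.connectedComponentsWithStats(d)
        for i in range(1,N): print("brass",st[i,4],ce[i]+[225,160],np.round(atz(f,ce[i]+[225,160],.091),4))
E
```

```text
Traceback (most recent call last):
ValueError: max() iterable argument is empty
```

```bash
cat > fit.py <<'E'
from m import *
from scipy.optimize import minimize
F={"scene":bot.grab_frame("scene"),"top":bot.grab_frame("top")}
for n,f in F.items():
    hsv=cv2.cvtColor(f["pixels"],cv2.COLOR_RGB2HSV).astype(int)
    H,S,V=hsv[...,0],hsv[...,1],hsv[...,2]
    u,v=(290,220) if n=="scene" else (160,190)
    w,h=(55,75) if n=="scene" else (60,40)
    m=((H<25)&(S>70)&(V>70)).astype(np.uint8)[v:v+h,u:u+w]
    cs,_=cv2.findContours(m,cv2.RETR_EXTERNAL,cv2.CHAIN_APPROX_NONE);c=max(cs,key=cv2.contourArea)
    M=np.zeros_like(m);cv2.drawContours(M,[c],-1,1,-1)
    if n=="top":
        cost=lambda p:((sil(f,[box(*p,(-.02,.02,-.095,.095,0,.038))],(u,v,w,h))-M)**2).sum()
        o=minimize(cost,[.531,.175,-.115],method="Nelder-Mead",options=dict(initial_simplex=np.array([[.531,.175,-.115],[.536,.175,-.115],[.531,.18,-.115],[.531,.175,-.07]])))
        print("rack top",o.x,o.fun,M.sum())
        u,v,w,h=250,165,65,55
        t=((H>75)&(H<100)&(S>110)&(V>50)).astype(np.uint8)[v:v+h,u:u+w]
        cs,_=cv2.findContours(t,cv2.RETR_EXTERNAL,cv2.CHAIN_APPROX_NONE);c=max(cs,key=cv2.contourArea)
        r=cv2.minAreaRect(c);print("base",np.array(r[0])+[u,v],r[1:],np.round(atz(f,np.array(r[0])+[u,v],.0),4))
        d=(((H<28)&(S>110)&(V>50))[v:v+h,u:u+w]*1.).astype(np.uint8)
        N,L,st,ce=cv2.connectedComponentsWithStats(d)
        for i in range(1,N):
            print("brass",st[i,4],ce[i]+[u,v],np.round(atz(f,ce[i]+[u,v],.091),4))
        g=((V>150)&(S<60))[190:225,160:225].astype(np.uint8)
        N,L,st,ce=cv2.connectedComponentsWithStats(g)
        for i in range(1,N): print("bright",st[i,4],ce[i]+[160,190],np.round(atz(f,ce[i]+[160,190],.09),4))
    else:
        d=(((H<28)&(S>110)&(V>50))[160:205,225:270]).astype(np.uint8)
        N,L,st,ce=cv2.connectedComponentsWithStats(d)
        for i in range(1,N): print("brass",st[i,4],ce[i]+[225,160],np.round(atz(f,ce[i]+[225,160],.091),4))
E
python3 fit.py
```

```text
brass 12 [244.5 174.5] [ 0.5795 -0.1826  0.091 ]
rack top [ 0.5322749   0.18816348 -0.13457593] 81.70512879661668 638
base [280.87738609 194.31687927] ((33.35205841064453, 28.555233001708984), 16.389541625976562) [ 0.5797 -0.1709  0.    ]
brass 4 [274.   189.75] [ 0.59   -0.1405  0.091 ]
brass 4 [290.5 194.5] [ 0.5718 -0.2008  0.091 ]
bright 19 [196.63157895 206.94736842] [0.5296 0.1454 0.09  ]
```

carry_out --rows '[[[-0.03,-0.02,0.005,5],[-0.07,-0.05,0.01,11],[-0.11,-0.075,0.015,18],[-0.15,-0.105,0.02,25],[-0.19,-0.13,0.03,32],[-0.23,-0.16,0.035,39],[-0.27,-0.185,0.04,46],[-0.305,-0.215,0.05,53],[-0.345,-0.24,0.055,60],[-0.385,-0.27,0.06,67],[-0.42,-0.295,0.065,73],[-0.456,-0.32,0.07,78.3]]]' --grip 0.06

```text
clock: 2.75
position: [0.4916, 0.1946, 0.1691]
tool_rot: [3.141, -0.0, 1.443]
force: [0.6, 0.8, -0.0]
grip_width: 0.06
finger_force: 0.0
```

```bash
python3 - <<'E'
from h import *
s=bot.observe();print({k:np.round(s[k],4).tolist() for k in("clock","position","tool_rot","force","qpos","grip_width")})
E
```

```text
{'clock': 2.75, 'position': [0.4916, 0.1946, 0.1691], 'tool_rot': [3.1411, -0.0004, 1.4429], 'force': [0.5577, 0.8431, -0.0081], 'qpos': [-0.7516, 0.4754, 0.3542, 1.9289, -0.2288, 0.7754, -0.3971], 'grip_width': 0.06}
```

carry_out --rows '[[[0,0,0,0],[0,0,0,0],[0,0,0,0]]]'

```text
clock: 3.0
position: [0.4905, 0.1965, 0.169]
tool_rot: [-3.141, -0.0, 1.449]
force: [-0.7, 0.6, 0.1]
grip_width: 0.0598
finger_force: 0.0
```

```bash
python3 - <<'E'
from h import *
s=bot.observe();print({k:np.round(s[k],4).tolist() for k in("clock","position","tool_rot","force","qpos","grip_width")})
E
```

```text
{'clock': 3.0, 'position': [0.4905, 0.1965, 0.169], 'tool_rot': [-3.1413, -0.0001, 1.4485], 'force': [-0.7171, 0.6065, 0.137], 'qpos': [-0.7539, 0.4753, 0.3519, 1.9289, -0.2275, 0.7759, -0.3968], 'grip_width': 0.0598}
```

carry_out --rows '[[[-0.016,0.015,0.01,0],[-0.032,0.03,0.03,0],[-0.048,0.045,0.05,0],[-0.048,0.045,0.054,0],[-0.048,0.045,0.054,0],[-0.048,0.045,0.054,0]]]'

```text
clock: 3.5
position: [0.5289, 0.1445, 0.1152]
tool_rot: [-3.141, -0.0, 1.45]
force: [-0.2, 0.7, 0.4]
grip_width: 0.0597
finger_force: 0.0
```

```bash
python3 - <<'E'
from h import *
s=bot.observe();print({k:np.round(s[k],4).tolist() for k in("position","tool_rot")})
a=bot.grab_frame("scene");b=bot.grab_frame("top")
p=s["position"];print(proj(a,p),proj(b,p),proj(a,[.529,.143,.09]))
c=lambda f,x,y,w,h,W,Hh:cv2.resize(f["pixels"][y:y+h,x:x+w,::-1],(W,Hh),interpolation=cv2.INTER_CUBIC)
cv2.imwrite("pics/d.png",np.hstack([c(a,280,200,60,80,420,560),c(b,165,180,54,80,378,560)]))
E
```

```text
{'position': [0.5289, 0.1445, 0.1152], 'tool_rot': [-3.141, -0.0004, 1.4499]}
[[311.95681171 224.48249779]] [[195.63955983 206.85073544]] [[310.70688347 230.21430012]]
```

View pics/d.png

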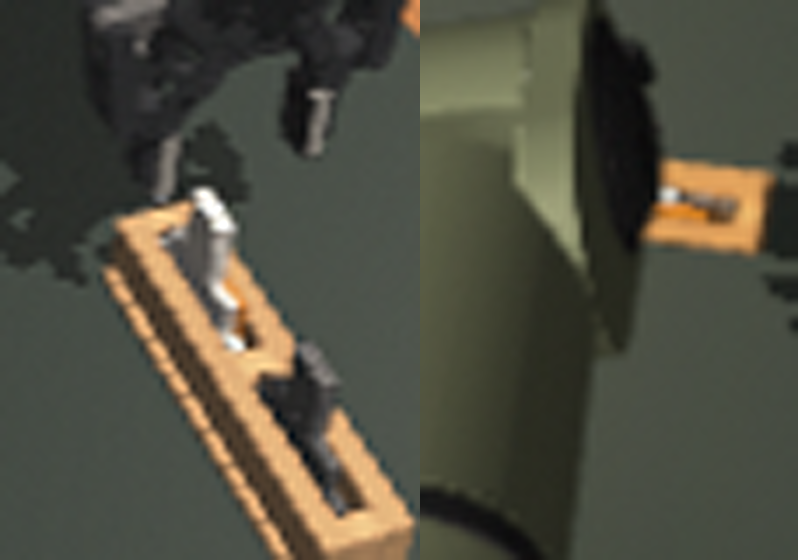

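The fingers straddle the tab (tab top at about (310,229) in the scene view, TCP projecting to (312,224)), so I'll descend and close gently.

carry_out --rows '[[[0,0,0.02,0],[0,0,0.04,0],[0,0,0.053,0],[0,0,0.053,0],[0,0,0.053,0]]]' --grip 0.04

```text
clock: 4.02
position: [0.5293, 0.1439, 0.0625]
tool_rot: [-3.141, -0.0, 1.449]
force: [-0.3, -0.2, -0.3]
grip_width: 0.0398
finger_force: 0.0
```

carry_out --rows '[[[0,0,0,0],[0,0,0,0],[0,0,0,0],[0,0,0,0],[0,0,0,0],[0,0,0,0]]]' --grip 0.0 --grip_force 20

```text
clock: 4.52
position: [0.5295, 0.1436, 0.0631]
tool_rot: [3.141, -0.001, 1.448]
force: [-3.7, 1.1, 11.0]
grip_width: 0.0079
finger_force: 23.1
```

```bash
cat > st.py <<'E'
from h import *
s=bot.observe();print({k:np.round(s[k],4).tolist() for k in("clock","position","tool_rot","force","moment","grip_width","finger_force")})
E
python3 st.py
```

```text
{'clock': 4.5167, 'position': [0.5295, 0.1436, 0.0631], 'tool_rot': [3.1413, -0.0009, 1.4483], 'force': [-3.7156, 1.143, 11.0073], 'moment': [0.0983, 1.1737, -0.0383], 'grip_width': 0.0079, 'finger_force': 23.1139}
```

carry_out --rows '[[[0,0,0,0],[0,0,0,0],[0,0,-0.005,0],[0,0,-0.015,0],[0,0,-0.03,0],[0,0,-0.05,0],[0,0,-0.075,0],[0,0,-0.1,0],[0,0,-0.12,0],[0,0,-0.125,0],[0,0,-0.125,0],[0,0,-0.125,0]]]' --grip 0.0 --grip_force 80

```text
clock: 5.52
position: [0.5292, 0.1432, 0.1868]
tool_rot: [-3.141, -0.0, 1.448]
force: [0.0, -0.4, -2.3]
grip_width: 0.0066
finger_force: 78.3
```

```bash
python3 st.py; python3 - <<'E'
from h import *
a=bot.grab_frame("scene");save(a,"e.png",(270,150,350,290),4)
s=bot.observe();R=1
for l in("pad_tab","pad","pad_ear","pad_lining"): print(l,[(d["position"],d["conf"]) for d in bot.spot_point(a,l)][:2])
E
```

```text
{'clock': 5.5167, 'position': [0.5292, 0.1432, 0.1868], 'tool_rot': [-3.1415, -0.0001, 1.4483], 'force': [0.0462, -0.3877, -2.2507], 'moment': [-0.0606, 0.0718, 0.0015], 'grip_width': 0.0066, 'finger_force': 78.2519}
pad_tab [([314.1, 199.8], 0.75)]
pad [([311.7, 221.1], 0.71)]
pad_ear [([320.5, 221.7], 0.73), ([236.8, 236.7], 0.69)]
pad_lining [([315.8, 212.7], 0.53)]
```

View pics/e.png

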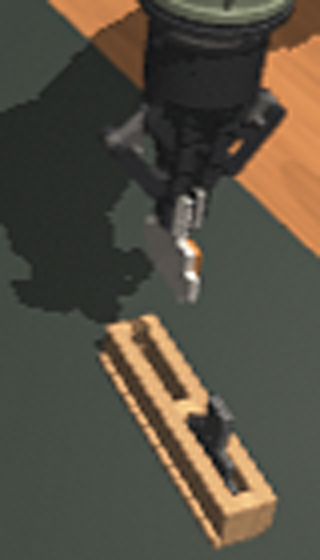

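Lifted: the bright pad hangs upright at about (316,215) in the scene view, and its well is empty. Next I go over the bracket.

carry_out --rows '[[[-0.015,0.004,0,0.5],[-0.045,0.013,0,1.5],[-0.08,0.023,0,2.5],[-0.115,0.033,0,3.5],[-0.15,0.044,0,4.5],[-0.185,0.054,0,5.5],[-0.22,0.064,0,6.5],[-0.25,0.073,0,7.5],[-0.28,0.082,0,8.5],[-0.3,0.088,0,9.2],[-0.3055,0.089,0.01,9.6],[-0.3055,0.089,0.014,9.6]]]'

```text
clock: 6.77
position: [0.5795, -0.1732, 0.1716]
tool_rot: [-3.14, 0.001, 1.277]
force: [0.0, -0.2, -1.8]
grip_width: 0.0063
finger_force: 78.0
```

carry_out --rows '[[[0,0,0,0],[0,0,0,0],[0,0,0,0]]]'

```text
clock: 7.02
position: [0.5805, -0.1697, 0.1731]
tool_rot: [-3.141, -0.0, 1.282]
force: [-0.3, -0.4, -1.5]
grip_width: 0.0064
finger_force: 78.1
```

```bash
python3 st.py; python3 - <<'E'
from h import *
a=bot.grab_frame("scene");b=bot.grab_frame("top");np.savez("pics/f.npz",a=a["pixels"],p=a["pose"],b=b["pixels"])
c=lambda f,x,y,w,h,W,Hh:cv2.resize(f["pixels"][y:y+h,x:x+w,::-1],(W,Hh),interpolation=cv2.INTER_CUBIC)
cv2.imwrite("pics/f.png",np.hstack([c(a,222,140,50,70,428,600),c(b,257,165,44,72,366,600)]))
for l in("pad_tab","pad","pad_ear","slot_mouth"): print(l,[(d["position"],d["conf"]) for d in bot.spot_point(a,l)][:2])
E
```

```text
{'clock': 7.0167, 'position': [0.5805, -0.1697, 0.1731], 'tool_rot': [-3.1414, -0.0004, 1.2823], 'force': [-0.3348, -0.3851, -1.5039], 'moment': [0.0057, -0.0592, -0.0232], 'grip_width': 0.0064, 'finger_force': 78.0533}
pad_tab [([244.5, 152.9], 0.46), ([315.8, 262.0], 0.42)]
pad [([246.2, 168.7], 0.43)]
pad_ear [([246.7, 169.9], 0.46)]
slot_mouth [([246.1, 182.3], 0.72), ([203.5, 127.9], 0.54)]
```

View pics/f.png

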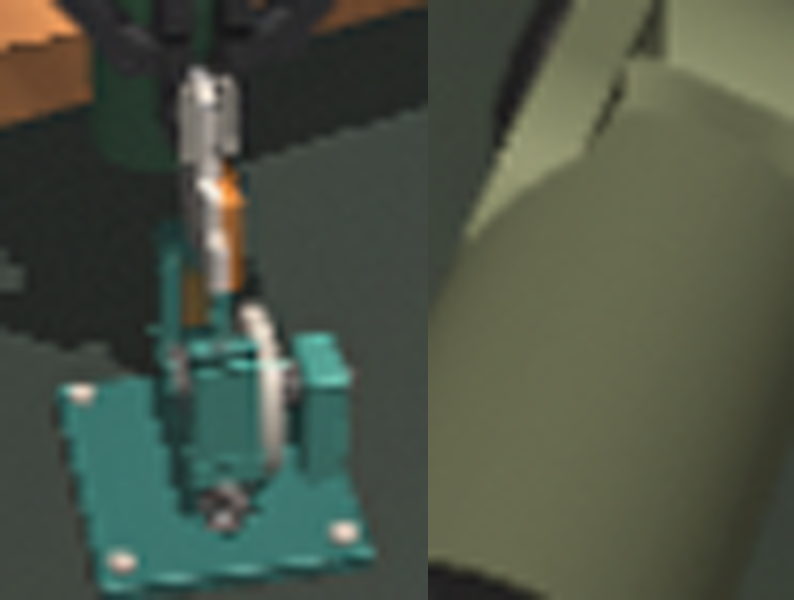

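The scene view looks almost along the slots. The pad's ear edge is near (247,168), above the +y post mouth at about (246,182). I'll overlay the models.

```bash
cat > ov.py <<'E'
from h import *
import sys
def fr(x,y,z,th,P):
    P=np.atleast_2d(np.array(P,float))/1000;c,s=np.cos(th),np.sin(th)
    return np.c_[x+c*P[:,0]-s*P[:,1],y+s*P[:,0]+c*P[:,1],z+P[:,2]]
def overlay(a,name,seat,pad,crop=(225,145,50,70),S=8.5):
    u,v,w,h=crop
    im=cv2.resize(a["pixels"][v:v+h,u:u+w,::-1],(int(w*S),int(h*S)),interpolation=cv2.INTER_CUBIC)
    im2=im.copy()
    def ln(P,col,closed=True):
        q=((proj(a,P)-[u,v]+.5)*S).astype(np.int32);cv2.polylines(im2,[q],closed,col,1,cv2.LINE_AA)
    t=np.linspace(0,2*np.pi,60)
    for x in(-16,-24): ln(fr(*seat,np.c_[0*t+x,36*np.cos(t),-7+36*np.sin(t)]),(0,255,255))
    for s in(1,-1):
        for x in(-5.5,5.5): ln(fr(*seat,[[x,s*36.5,8],[x,s*36.5,44],[x,s*25,44]]),(255,0,255),False)
        ln(fr(*seat,[[-5.5,s*36.5,44],[5.5,s*36.5,44]]),(255,0,255))
    for x in(-2.5,2.5): ln(fr(*pad,[[x,25,0],[x,25,10],[x,35,10],[x,35,30],[x,25,30],[x,25,46],[x,12,46],[x,12,82],[x,-12,82],[x,-12,46],[x,-25,46],[x,-25,30],[x,-35,30],[x,-35,10],[x,-25,10],[x,-25,0]]),(255,255,0))
    ln(fr(*pad,[[-10.5,22,0],[-10.5,22,40],[-10.5,-22,40],[-10.5,-22,0]]),(0,128,255))
    cv2.imwrite("pics/"+name,np.hstack([im,im2])[:600])
E
python3 - <<'E'
from ov import *
a=bot.grab_frame("scene");p=bot.observe()["position"]
overlay(a,"g.png",(.580,-.171,.055,np.radians(-16.5)),(p[0],p[1],p[2]-.055,1.2823-np.pi/2),crop=(222,142,47,70))
E
```

```text
(no output)
```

View pics/g.png

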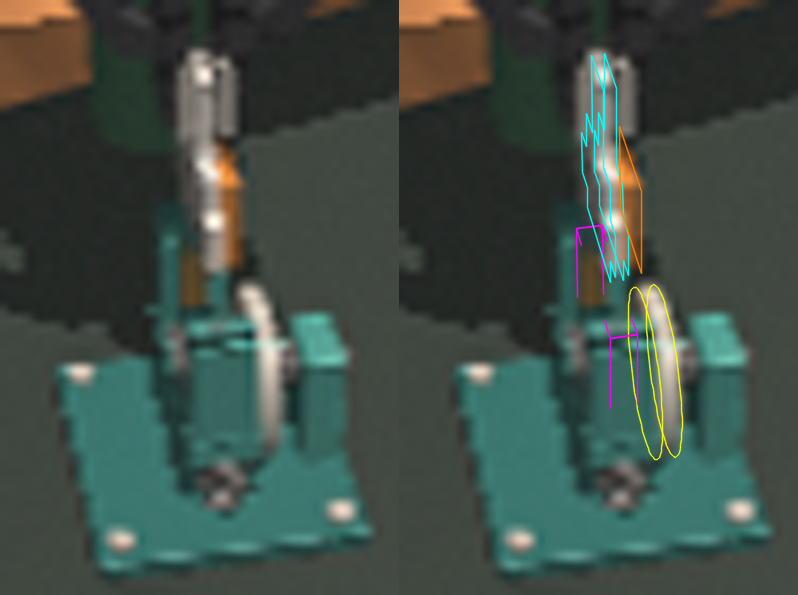

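```bash
python3 - <<'E'
from ov import *
a=bot.grab_frame("scene")
p1=(.5292,.1432,.1868-.055,1.4483-np.pi/2);p2=(.5805,-.1697,.1731-.055,1.2823-np.pi/2);s=(.58,-.171,.055,-.288)
pts=dict(tab=[0,0,73],pad=[0,0,0],ear=[0,35,10],lin=[-10.5,0,20],tabtop=[4,12,82])
for p in(p1,p2): print({k:np.round(proj(a,fr(*p,v))[0],1).tolist() for k,v in pts.items()})
print({k:np.round(proj(a,fr(*s,v))[0],1).tolist() for k,v in dict(mouth=[0,36.5,44],clip=[0,36.5,28],disc=[-16,0,-7]).items()})
# bright strip of the near ear edge: rows along predicted ear edge
V=a["pixels"].astype(int).sum(2)//3
print(V[158:180,238:256])
print("jac y,x,z px/mm",[np.round(proj(a,fr(*p2,[v]))[0]-proj(a,fr(*p2,[[0,0,0]]))[0],3) for v in([0,1,0],[1,0,0],[0,0,1])])
E
```

```text
{'tab': [315.2, 201.2], 'pad': [312.3, 220.2], 'ear': [318.7, 225.9], 'lin': [316.3, 214.2], 'tabtop': [316.4, 201.8]}
{'tab': [245.7, 152.4], 'pad': [245.9, 170.3], 'ear': [247.9, 174.2], 'lin': [248.9, 165.2], 'tabtop': [245.2, 152.3]}
{'mouth': [248.0, 181.1], 'clip': [248.0, 184.8], 'disc': [250.5, 185.4]}
[[ 46  46  46  45  55  94  92 125 139  64  43  40  54  69  69  69  69  67]
 [ 45  46  46  45  53  67  86 138 163 124  61  53  66  67  67  67  68  66]
 [ 39  37  38  36  46  65  89 165 195 141  87  76  48  67  65  66  66  65]
 [ 38  38  39  36  47  65  69 194 229 172 134  79  48  67  67  66  67  66]
 [ 38  40  37  36  39  63  71 124 220 223 151 130  66  65  66  67  67  65]
 [ 39  37  37  38  35  62  76 109 165 176 150 137  93  64  66  66  66  66]
 [ 37  37  39  38  35  60  74  82 133 145 102  88  74  65  67  66  67  65]
 [ 38  38  39  41  39  60  75  82 134 147 103  88  74  65  66  66  68  67]
 [ 38  38  42  45  46  51  66  84 140 154 108  89  75  65  67  66  66  67]
 [ 36  40  45  47  44  51  66  96 198 225 153  87  74  66  67  67  67  67]
 [ 37  38  45  53  55  51  61  68 198 
[... 252 characters left out ...]
  68  67]
 [ 38  36  44  71  72  60  62  76 121 149 132  84  55  33  53  68  67  68]
 [ 38  38  44  72  73  62  64  64 117 141 107  57  43  34  53  68  67  66]
 [ 38  38  43  71  73  61  67  60  65  87  84  39  38  43  53  67  67  66]
 [ 38  37  42  72  73  62  65  61  76  84  70  43  92 116  89  65  65  67]
 [ 35  35  43  70  73  62  68  61  77  86  72  53 150 207 167  83  64  65]
 [ 37  39  47  71  72  61  68  60  75  84  78  61 110 185 191 118  60  65]
 [ 37  66  73  70  72  51  51  47  45  68  77  63  91 172 220 178  59  65]
 [ 36  37  53  77  72  57  68  72  76  90  90  93  94 147 207 176  62  58]]
jac y,x,z px/mm [array([0.056, 0.176]), array([-0.29 ,  0.035]), array([-0.002, -0.236])]
```

```bash
python3 - <<'E'
from h import *
a=bot.grab_frame("scene");np.set_printoptions(linewidth=200)
P=a["pixels"].astype(int)
print("cols 236..259");print(P[166:194,236:260].sum(2)//3)
print("brass");print((P[166:194,240:256,0]-P[166:194,240:256,2]))
save(a,"h.png",(234,164,264,200),16)
E
```

```text
cols 236..259
[[ 39  38  37  38  41  46  43  53  67  84 140 154 108  88  74  65  66  66  67  66  67  66  67  67]
 [ 37  38  38  41  46  45  45  52  66  96 196 226 153  87  74  65  66  66  65  67  68  67  66  68]
 [ 38  37  38  37  46  52  55  51  61  68 199 233 151  87  74  66  66  66  67  67  67  67  67  67]
 [ 38  38  36  36  45  65  69  56  54  63 109 144 129  89  74  66  67  66  66  67  68  67  67  67]
 [ 38  37  38  38  43  87  93  54  54  65 113 148 131  83  53  51  68  66  66  67  67  67  67  67]
 [ 37  38  38  38  51  75  72  54  55  62 114 149 132  85  56  50  68  68  66  66  67  67  66  67]
 [ 38  37  38  35  43  71  73  59  61  76 122 148 132  84  56  33  53  67  69  66  67  67  67  67]
 [ 37  38  37  36  44  72  73  62  63  65 116 141 106  56  43  34  53  68  68  68  66  67  68  67]
 [ 38  38  36  37  44  71  73  61  66  61  65  77  69  39  40  43  54  67  67  66  67  67  66  67]
 [ 39  37  37  36  45  71  73  62  67  60  76  85  69  43  92 116  89  65  65  67  67  68  67  67]
 [ 39  39  38  35  43  71  72  62  68  61  77  85  73  53 149 207 168  83  63  66  66  66  67  6
[... 2869 characters left out ...]
 -31 -39 -42   5  17  17   9]
 [-24 -35 -12   8 -16 -38 -39 -39 -39 -39 -40 -42   1  26  27   9]
 [-24 -35 -21   4 -17 -38 -39 -38 -39 -39 -40 -43  -3  22  24   4]
 [-26 -23 -16 -11 -22 -38 -39 -37 -39 -38 -39 -41  -5  20  23   7]
 [-23 -24 -18 -10 -22 -38 -39 -40 -39 -39 -39 -43  -7  20  20  -2]
 [-26 -23 -23 -16 -23 -38 -38 -40 -39 -39 -39 -43  -7  18  17  -6]
 [-45 -23 -24 -18 -26 -37 -39 -39 -40 -39 -40 -41 -10  17  17  -5]
 [-42 -23 -22 -21 -29 -38 -40 -40 -38 -40 -39 -43 -11  15  14  -7]
 [-43 -24 -23 -22 -29 -36 -38 -39 -39 -39 -38 -41 -13  13  13  -9]
 [-52 -43 -23 -32 -38 -37 -39 -39 -39 -38 -40 -41 -29   1   4 -34]
 [-52 -43 -24 -24 -32 -39 -39 -42 -45 -45 -43 -44 -34  -1   3 -35]]
```

View pics/h.png

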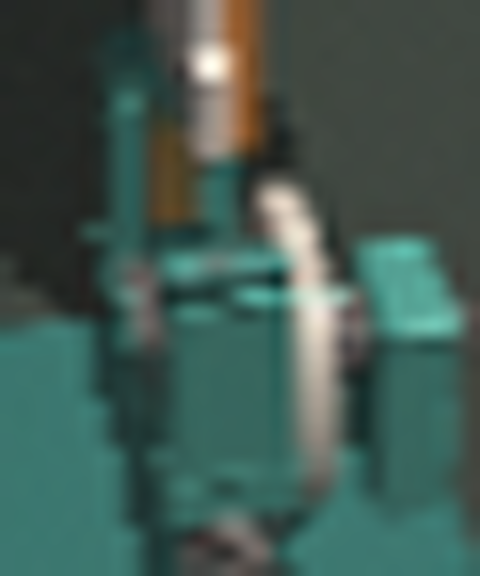

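carry_out --rows '[[[-0.0014,-0.001,0.005,0],[-0.0014,-0.001,0.015,0],[-0.0014,-0.001,0.022,0],[-0.0014,-0.001,0.026,0],[-0.0014,-0.001,0.028,0],[-0.0014,-0.001,0.028,0]]]'

```text
clock: 7.97
position: [0.5797, -0.171, 0.1447]
tool_rot: [3.141, -0.001, 1.281]
force: [2.2, 6.8, 4.9]
grip_width: 0.0064
finger_force: 79.4
```

```bash
python3 st.py
```

```text
{'clock': 7.9667, 'position': [0.5797, -0.171, 0.1447], 'tool_rot': [3.1413, -0.0013, 1.2813], 'force': [2.1569, 6.7598, 4.9078], 'moment': [1.3483, -0.4584, -0.0441], 'grip_width': 0.0064, 'finger_force': 79.4028}
```

The −y ear is riding on that post's flare and being pushed toward +y. I'll raise 4 mm, shift toward +y and try again.

carry_out --rows '[[[0,0,-0.004,0],[0.003,0,-0.004,0],[0.003,0,-0.004,0],[0.003,0,0,0],[0.003,0,0.002,0],[0.003,0,0.002,0]]]'

```text
clock: 8.47
position: [0.5796, -0.169, 0.1422]
tool_rot: [-3.141, 0.0, 1.281]
force: [-0.5, 0.2, -2.6]
grip_width: 0.0066
finger_force: 78.1
```

```bash
python3 st.py
```

```text
{'clock': 8.4667, 'position': [0.5796, -0.169, 0.1422], 'tool_rot': [-3.1405, 0.0002, 1.2806], 'force': [-0.5005, 0.221, -2.6196], 'moment': [0.1943, -0.1011, -0.0427], 'grip_width': 0.0066, 'finger_force': 78.1493}
```

carry_out --rows '[[[0,0,0.002,0],[0,0,0.004,0],[0,0,0.004,0],[0,0,0.004,0]]]'

```text
clock: 8.8
position: [0.5799, -0.1691, 0.1389]
tool_rot: [-3.141, 0.0, 1.281]
force: [0.4, 1.4, -2.4]
grip_width: 0.0064
finger_force: 78.1
```

carry_out --rows '[[[0.0015,0,0,0],[0.0015,0,0,0],[0.0015,0,0,0]]]'

```text
clock: 9.05
position: [0.5804, -0.1677, 0.1392]
tool_rot: [3.141, 0.0, 1.281]
force: [0.1, -0.3, -2.2]
grip_width: 0.0064
finger_force: 78.1
```

carry_out --rows '[[[-0.0015,0,0,0],[-0.003,0,0,0],[-0.003,0,0,0],[-0.003,0,0,0]]]'

```text
clock: 9.38
position: [0.5798, -0.1696, 0.1392]
tool_rot: [3.142, -0.001, 1.281]
force: [0.9, 5.2, -0.1]
grip_width: 0.0068
finger_force: 78.5
```

```bash
python3 st.py
```

```text
{'clock': 9.3833, 'position': [0.5798, -0.1696, 0.1392], 'tool_rot': [3.1415, -0.0014, 1.2811], 'force': [0.9453, 5.2325, -0.0811], 'moment': [1.5296, -0.344, -0.0318], 'grip_width': 0.0068, 'finger_force': 78.456}
```

carry_out --rows '[[[0.0025,0,0,0],[0.005,0,0,0],[0.005,0,0,0],[0.005,0,0,0]]]'

```text
clock: 9.72
position: [0.5808, -0.1661, 0.1391]
tool_rot: [3.142, 0.0, 1.28]
force: [0.1, 0.2, -1.3]
grip_width: 0.0067
finger_force: 78.3
```

```bash
python3 st.py
```

```text
{'clock': 9.7167, 'position': [0.5808, -0.1661, 0.1391], 'tool_rot': [3.1415, 0.0005, 1.2805], 'force': [0.0735, 0.2107, -1.2928], 'moment': [-0.2907, 0.0907, 0.0163], 'grip_width': 0.0067, 'finger_force': 78.257}
```

carry_out --rows '[[[0.0015,0,0,0],[0.0015,0,0,0],[0.0015,0,0,0]]]'

```text
clock: 9.97
position: [0.581, -0.1655, 0.1392]
tool_rot: [3.141, 0.001, 1.28]
force: [-1.7, -7.4, -0.8]
grip_width: 0.0067
finger_force: 78.5
```

```bash
python3 st.py
```

```text
{'clock': 9.9667, 'position': [0.581, -0.1655, 0.1392], 'tool_rot': [3.1414, 0.0015, 1.2798], 'force': [-1.6567, -7.4224, -0.8471], 'moment': [-1.6187, 0.5413, -0.0006], 'grip_width': 0.0067, 'finger_force': 78.4892}
```

carry_out --rows '[[[-0.00325,0,0,0],[-0.00325,0,0,0],[-0.00325,0,0.002,0],[-0.00325,0,0.004,0],[-0.00325,0,0.004,0]]]'

```text
clock: 10.38
position: [0.5802, -0.167, 0.1345]
tool_rot: [-3.141, -0.0, 1.281]
force: [-0.6, 0.5, -2.6]
grip_width: 0.0062
finger_force: 78.3
```

```bash
python3 st.py
```

```text
{'clock': 10.3833, 'position': [0.5802, -0.167, 0.1345], 'tool_rot': [-3.1407, -0.0002, 1.2808], 'force': [-0.6018, 0.5442, -2.5641], 'moment': [0.0232, 0.073, -0.0015], 'grip_width': 0.0062, 'finger_force': 78.2621}
```

carry_out --rows '[[[0,0.001,0,0],[0,0.002,0,0],[0,0.002,0,0],[0,0.002,0,0]]]'

```text
clock: 10.72
position: [0.5818, -0.1677, 0.1348]
tool_rot: [-3.14, -0.0, 1.281]
force: [-5.0, 2.8, -2.7]
grip_width: 0.0062
finger_force: 78.2
```

carry_out --rows '[[[0,-0.002,0,0],[0,-0.004,0,0],[0,-0.004,0,0],[0,-0.004,0,0]]]'

```text
clock: 11.05
position: [0.5791, -0.167, 0.1354]
tool_rot: [3.14, -0.0, 1.281]
force: [1.7, -0.9, -1.9]
grip_width: 0.0062
finger_force: 78.4
```

```bash
python3 st.py
```

```text
{'clock': 11.05, 'position': [0.5791, -0.167, 0.1354], 'tool_rot': [3.14, -0.0, 1.2806], 'force': [1.7176, -0.898, -1.8597], 'moment': [-0.1657, -0.5001, -0.028], 'grip_width': 0.0062, 'finger_force': 78.3997}
```

carry_out --rows '[[[0,0.0015,0,0],[0,0.0015,0.001,0],[0,0.0015,0.002,0],[0,0.0015,0.003,0],[0,0.0015,0.004,0],[0,0.0015,0.004,0]]]'

```text
clock: 11.55
position: [0.58, -0.1674, 0.1311]
tool_rot: [3.141, -0.0, 1.281]
force: [-0.0, 0.5, 3.9]
grip_width: 0.0064
finger_force: 79.2
```

```bash
python3 st.py
```

```text
{'clock': 11.55, 'position': [0.58, -0.1674, 0.1311], 'tool_rot': [3.1414, -0.0, 1.2806], 'force': [-0.0389, 0.4882, 3.8656], 'moment': [0.0404, 0.1923, -0.1177], 'grip_width': 0.0064, 'finger_force': 79.2295}
```

carry_out --rows '[[[0,0,0.001,0],[0,0,0.002,0],[0,0,0.003,0],[0,0,0.003,0]]]'

```text
clock: 11.88
position: [0.5802, -0.1674, 0.1283]
tool_rot: [3.141, -0.0, 1.281]
force: [-0.7, -0.2, 7.5]
grip_width: 0.0064
finger_force: 79.8
```

carry_out --rows '[[[0,0,0.001,0],[0,0,0.002,0],[0,0,0.002,0]]]'

```text
clock: 12.13
position: [0.5799, -0.1674, 0.1261]
tool_rot: [3.141, 0.0, 1.281]
force: [-0.3, -0.1, -2.9]
grip_width: 0.0063
finger_force: 78.6
```

carry_out --rows '[[[0,0,0.001,0],[0,0,0.002,0],[0,0,0.002,0]]]'

```text
clock: 12.38
position: [0.5801, -0.1674, 0.1241]
tool_rot: [3.141, 0.0, 1.281]
force: [-1.7, 0.4, 5.5]
grip_width: 0.0066
finger_force: 79.8
```

carry_out --rows '[[[0,0,0.001,0],[0,0,0.002,0],[0,0,0.002,0]]]'

```text
clock: 12.63
position: [0.5801, -0.1674, 0.1221]
tool_rot: [3.141, -0.0, 1.28]
force: [-1.0, 0.1, 5.3]
grip_width: 0.0063
finger_force: 79.8
```

carry_out --rows '[[[0,0,0.0005,0],[0,0,0.001,0],[0,0,0.001,0]]]'

```text
clock: 12.88
position: [0.5801, -0.1674, 0.1212]
tool_rot: [3.141, -0.0, 1.281]
force: [-1.0, -0.7, 6.1]
grip_width: 0.0068
finger_force: 79.9
```

carry_out --rows '[[[0,0,0.0005,0],[0,0,0.001,0],[0,0,0.001,0]]]'

```text
clock: 13.13
position: [0.5801, -0.1674, 0.1202]
tool_rot: [3.141, -0.0, 1.281]
force: [-1.1, 0.1, 6.6]
grip_width: 0.0065
finger_force: 79.9
```

carry_out --rows '[[[0,0,0.0005,0],[0,0,0.001,0],[0,0,0.001,0]]]'

```text
clock: 13.38
position: [0.5802, -0.1674, 0.1192]
tool_rot: [3.141, -0.0, 1.281]
force: [-1.2, 0.6, 5.2]
grip_width: 0.0064
finger_force: 79.9
```

carry_out --rows '[[[0,0,0.0005,0],[0,0,0.001,0],[0,0,0.001,0]]]'

```text
clock: 13.63
position: [0.5801, -0.1673, 0.1182]
tool_rot: [3.141, -0.0, 1.281]
force: [-1.8, -0.6, 7.1]
grip_width: 0.0065
finger_force: 79.9
```

carry_out --rows '[[[0,0,0.0005,0],[0,0,0.001,0],[0,0,0.001,0]]]'

```text
clock: 13.88
position: [0.5802, -0.1674, 0.1172]
tool_rot: [3.141, -0.0, 1.281]
force: [-1.8, 0.5, 7.3]
grip_width: 0.0064
finger_force: 79.9
```

carry_out --rows '[[[0,0,0.0005,0],[0,0,0.001,0],[0,0,0.001,0]]]'

```text
clock: 14.13
position: [0.5801, -0.1674, 0.1162]
tool_rot: [3.141, -0.0, 1.281]
force: [-0.9, 0.7, 5.8]
grip_width: 0.0065
finger_force: 80.0
```

carry_out --rows '[[[0,0,0.0005,0],[0,0,0.001,0],[0,0,0.001,0]]]'

```text
clock: 14.38
position: [0.5802, -0.1674, 0.1152]
tool_rot: [3.141, -0.0, 1.281]
force: [-1.2, 0.6, 6.1]
grip_width: 0.0066
finger_force: 79.9
```

carry_out --rows '[[[0,0,0.0005,0],[0,0,0.001,0],[0,0,0.001,0]]]'

```text
clock: 14.63
position: [0.5802, -0.1674, 0.1142]
tool_rot: [3.141, -0.0, 1.281]
force: [-1.2, 0.5, 7.3]
grip_width: 0.0068
finger_force: 79.9
```

carry_out --rows '[[[0,0,0.0005,0],[0,0,0.001,0],[0,0,0.001,0]]]'

```text
clock: 14.88
position: [0.5801, -0.1674, 0.1132]
tool_rot: [3.141, -0.0, 1.281]
force: [-1.6, 0.8, 5.9]
grip_width: 0.0066
finger_force: 80.0
```

carry_out --rows '[[[0,0,0.0003,0],[0,0,0.0006,0],[0,0,0.0006,0]]]'

```text
clock: 15.13
position: [0.5802, -0.1674, 0.1127]
tool_rot: [3.141, -0.0, 1.281]
force: [-0.4, 0.6, 6.4]
grip_width: 0.0062
finger_force: 80.0
```

carry_out --rows '[[[0,0,0.0005,0],[0,0,0.001,0],[0,0,0.001,0]]]'

```text
clock: 15.38
position: [0.5801, -0.1673, 0.1116]
tool_rot: [3.141, -0.0, 1.281]
force: [-1.0, 0.7, 6.9]
grip_width: 0.0065
finger_force: 79.9
```

carry_out --rows '[[[0,0,0.0003,0],[0,0,0.0006,0],[0,0,0.0006,0]]]'

```text
clock: 15.63
position: [0.5802, -0.1674, 0.1111]
tool_rot: [3.141, -0.0, 1.281]
force: [-1.2, 0.1, 6.1]
grip_width: 0.0067
finger_force: 80.0
```

carry_out --rows '[[[0,0,0.0005,0],[0,0,0.001,0],[0,0,0.001,0]]]'

```text
clock: 15.88
position: [0.5802, -0.1674, 0.1102]
tool_rot: [3.141, -0.0, 1.281]
force: [-1.3, 1.2, 9.3]
grip_width: 0.0067
finger_force: 80.4
```

carry_out --rows '[[[0,0,0.0004,0],[0,0,0.0008,0],[0,0,0.0008,0]]]'

```text
clock: 16.13
position: [0.5802, -0.1674, 0.1095]
tool_rot: [3.141, -0.0, 1.281]
force: [-2.5, 1.1, 11.9]
grip_width: 0.0064
finger_force: 80.8
```

carry_out --rows '[[[0,0,0.0004,0],[0,0,0.0008,0],[0,0,0.0008,0]]]'

```text
clock: 16.38
position: [0.5803, -0.1674, 0.1089]
tool_rot: [3.141, -0.0, 1.28]
force: [-3.5, 1.2, 14.0]
grip_width: 0.0065
finger_force: 81.2
```

carry_out --rows '[[[0,0,0.0002,0],[0,0,0.0004,0],[0,0,0.0004,0]]]'

```text
clock: 16.63
position: [0.5803, -0.1674, 0.1087]
tool_rot: [3.141, -0.0, 1.281]
force: [-2.4, 1.0, 16.2]
grip_width: 0.0065
finger_force: 81.5
```

carry_out --rows '[[[0,0,0.0003,0],[0,0,0.0006,0],[0,0,0.0006,0],[0,0,0.0006,0]]]'

```text
clock: 16.97
position: [0.5804, -0.1675, 0.1083]
tool_rot: [3.14, -0.0, 1.28]
force: [-3.9, 1.7, 19.6]
grip_width: 0.0068
finger_force: 82.1
```

```bash
python3 st.py
```

```text
{'clock': 16.9667, 'position': [0.5804, -0.1675, 0.1083], 'tool_rot': [3.1403, -0.0004, 1.2805], 'force': [-3.875, 1.6863, 19.6461], 'moment': [0.3522, 1.1084, -0.0648], 'grip_width': 0.0068, 'finger_force': 82.0626}
```

carry_out --rows '[[[0,0,0,0],[0,0,0,0],[0,0,0,0],[0,0,0,0],[0,0,0,0],[0,0,0,0]]]' --grip 0.04 --grip_force 20

```text
clock: 17.47
position: [0.5799, -0.1673, 0.1071]
tool_rot: [-3.141, 0.0, 1.281]
force: [-0.1, -0.0, 0.2]
grip_width: 0.0402
finger_force: 0.0
```

```bash
python3 st.py;python3 - <<'E'
from ov import *
a=bot.grab_frame("scene")
overlay(a,"i.png",(.5799,-.1675,.055,-.288),(.5799,-.1675,.0545,-.29),crop=(222,142,47,70))
E
```

```text
{'clock': 17.4667, 'position': [0.5799, -0.1673, 0.1071], 'tool_rot': [-3.1414, 0.0, 1.2806], 'force': [-0.1426, -0.0004, 0.2138], 'moment': [0.001, 0.0246, 0.0047], 'grip_width': 0.0402, 'finger_force': 0.0}
```

View pics/i.png

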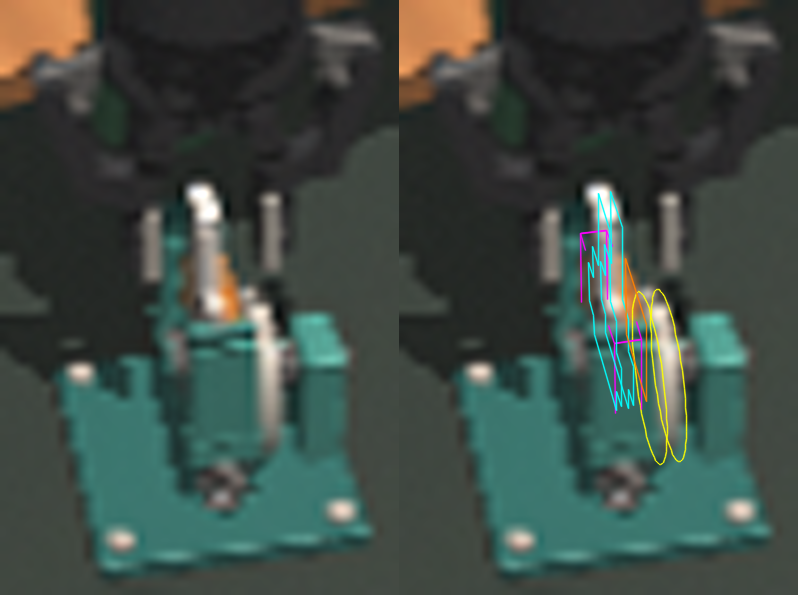

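The pad is down in the slots, fingers clear on both sides of the tab. I'll retreat.

carry_out --rows '[[[0,0,-0.005,0],[0,0,-0.02,0],[0,0,-0.045,0],[0,0,-0.075,0],[0,0,-0.105,0],[0,0,-0.13,0],[0,0,-0.13,0],[0,0,-0.13,0],[0,0,-0.13,0]]]'

```text
clock: 18.27
position: [0.5797, -0.1671, 0.2369]
tool_rot: [-3.141, -0.0, 1.281]
force: [0.0, 0.7, -0.2]
grip_width: 0.0398
finger_force: 0.0
```

```bash
python3 st.py;python3 - <<'E'
from ov import *
a=bot.grab_frame("scene");s=(.5799,-.1675,.055,-.288)
print("tab top predicted",proj(a,fr(*s,[[4,12,82],[-4,12,82]])));print(a["pixels"][160:172,240:254].sum(2)//3)
save(a,"j.png",(222,142,272,212),8)
E
```

```text
{'clock': 18.2667, 'position': [0.5797, -0.1671, 0.2369], 'tool_rot': [-3.1411, -0.0001, 1.2808], 'force': [0.0106, 0.6909, -0.1925], 'moment': [-0.0003, -0.0165, -0.0073], 'grip_width': 0.0398, 'finger_force': 0.0}
tab top predicted [[245.8269478  168.39195357]
 [248.18762289 168.10878859]]
[[ 39  38  35  54  68  66  67  65  66  66  66  66  66  65]
 [ 36  37  35  53  68  65  65  64  65  66  65  65  65  66]
 [ 38  36  37  52  64  61  61  63  66  65  66  65  67  66]
 [ 37  37  53  63  90 112  91  65  63  66  66  66  67  66]
 [ 37  35  51  59 214 255 226 102  61  64  66  66  67  66]
 [ 43  54  57  62 157 234 230 144  43  32  51  68  67  66]
 [ 72  94  91  87  85 199 251 222  43  33  52  66  66  67]
 [ 77  90  89  86  74 198 251 211  60  32  35  51  68  66]
 [ 64  87  82  80  75 138 160 127 108  34  34  53  67  66]
 [ 64 113 118  87  74 141 181 156 110  47  38  54  67  66]
 [ 57  91 108 101  82 110 155 147  90  38  53  68  68  66]
 [ 48  73  82  69  60 111 155 149  93  39  53  67  66  65]]
```

View pics/j.png

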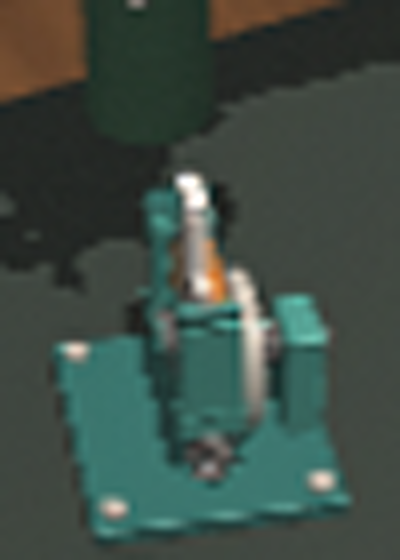

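The pad stands upright and seated in the bracket with its lining toward the disc, clear of the gripper. Its tab top is about 0.8 px above the prediction, the same offset the camera showed before.

```bash
python3 -c "
from workcell import bot
print(bot.job_done())"
```

```text
the job is handed in; nothing more can be done
None
```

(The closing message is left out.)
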